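# Put the marker away in the slide-lid pen box

### The job

Put the marker away in the wooden pen box: lift the front end of the box's sliding lid over the stop lip, draw the lid out until it is clear of the rails, and lay it flat, pull bar up, about the middle of the flat gift box that lies beside it. Then lay the marker down inside the pen box so that it lies flat on the floor of the box. Leave the other things where they are.

Things in the scene. Friction and masses are not known exactly. Their poses are not given: they have to be found in the camera images.
- pen_box: pale wooden slide-lid box, fixed, 174 long (x) x 102 wide (y) x 56 high. Origin under the box at table height, 86 from its front face, 88 from the back; its -x is the front (lip end, roughly toward the robot). Floor top at z 6; inside x -78..80, y -37..37. The closed lid lies on side ledges at z 40 (|y| 37..45) between side guides (|y| over 45.5, up to z 51). No latch, light wood friction
- lip (a point): middle of the top of the stop lip, which runs across the front wall: box x -86..-81, top at z 46. The lid's front end must be tilted up over it; then the lid slides out toward -x
- rails (a point): midway between the front ends of the two rails that overhang the lid's edges (|y| over 36) over the rear part of the box only, box x 22..88, underside z 51, top z 56. They keep the lid from going straight up; closed, its front end can be tilted up by at most 13. After 60 of travel toward -x the lid's rear end is out from under them
- box_lid: the sliding lid, loose, 156 long (x) x 86 wide (y) x 6 thick, about 120 g. Origin at the centre of its underside, axes as the pen box's when closed (origin then at 0, 0, 40 of the box, with 2 or 3 play). On top near its front end stands a pull bar along x: x -73..-23, 16 wide (y), from z 6 to z 30
- lid_pull (a point): middle of the pull bar, at lid x -48, y 0, z 18; pinch the bar here across its 16 width (lid y) from above
- lid_front (a point): middle of the lid's front end, on its underside (lid x -78)
- lid_rear (a point): middle of the lid's rear end, on its underside (lid x +78)
- gift_box: closed flat grey-brown gift box, 146 (x) x 201 (y) x 33 high, lying alone on the table beside the pen box (either side), fixed; its long side points roughly away from the robot; origin under its centre. (The stack of four similar boxes farther back is not meant)
- marker: thick capped marker, loose, 17 x 135 (along its y) x 16 high, lying on the table, the thicker of the two pens; about 30 g; origin under its middle, at table height
- pen: thin pen, 12 x 145 (along its y) x 9, a bystander; origin under its middle
- choc_bar: wrapped chocolate bar, 56 x 139 (along its y) x 11, a bystander; origin under its middle
- spool: ribbon spool lying flat, diameter 77, 28 high, a bystander; origin under its middle
- round_box: round chip-wood box, diameter 68, 30 high, a bystander; origin under its middle
- carton: small upright carton, 24 x 58 x 85 high, a bystander at the back; origin under its middle. Behind it, from about x = 0.70 m, stands a tall gift bag, and on the right side of the table a bag sealer with a raised arm: keep the wrist clear of both, e.g. travel with the TCP at 0.25 m, drawn back to x = 0.45 m

How it is judged (in metres and radians):
On the way, in this order (a step that is already met when the one before it is completed fails the run):
1. the lid's front end is lifted over the stop lip while its rear end is still under the rails (z of lid_front in the frame of pen_box above 0.045 m and x of lid_rear in the frame of pen_box above 0.03 m and z of lid_rear in the frame of pen_box below 0.05 m), for 0.05 s.
2. the lid has slid out over the lip, its rear end just clear of the rails (x of lid_rear in the frame of pen_box below 0.022 m and z of lid_front in the frame of pen_box above 0.04 m), for 0.05 s.
3. the lid lies flat and released on the gift box, pull bar up (horizontal distance between box_lid and gift_box below 0.045 m and height (world z) of box_lid between 0.028 and 0.04 m and angle between box_lid's own z axis and vertical below 0.08 rad and linear speed of box_lid below 0.02 m/s and contact force between the fingers and box_lid below 0.1 N), for 0.2 s.
4. the marker is picked up (height (world z) of marker above 0.03 m), for 0.05 s.
At the end, for the whole second after the job is handed in: the lid lies flat (within 0.08 rad), pull bar up, released and at rest on the gift box, its centre within 45 mm of the gift box's centre; the marker lies at rest inside the pen box, along it (within 0.6 rad), flat on its floor (all of step 3 and z of marker in the frame of pen_box between 0.002 and 0.026 m and x of marker in the frame of pen_box between -0.03 and 0.03 m and y of marker in the frame of pen_box between -0.037 and 0.037 m and linear speed of marker below 0.02 m/s and angle between the y axis of marker and the x axis of pen_box, either way round below 0.6 rad); the robot touches nothing.
It fails at once if a bystander (pen) is pushed more than 30 mm (distance of pen from where it was at the start of the episode above 0.03 m).
It fails at once if a bystander (choc_bar) is pushed more than 30 mm (distance of choc_bar from where it was at the start of the episode above 0.03 m).
It fails at once if a bystander (spool) is pushed more than 30 mm (distance of spool from where it was at the start of the episode above 0.03 m).
It fails at once if a bystander (round_box) is pushed more than 30 mm (distance of round_box from where it was at the start of the episode above 0.03 m).
It fails at once if a bystander (carton) is pushed more than 30 mm (distance of carton from where it was at the start of the episode above 0.03 m).
It also fails if it takes over 64 s, if anything falls off the work surface, if the arm or the gripper's body presses on something with over 40 N, if the wrist force passes 120 N, or if a joint passes its speed limit or range.

### The arm

A 6-joint arm with a two-finger parallel gripper is mounted at the origin on a cart in front of the work surface, level with it; the furniture and walls round the work are solid. World frame = base frame: x ahead of the robot, y to its left, z up, the work surface at z = 0. Lengths are in mm, angles in rad, forces in N, time in s.
With the tool pointing down it reaches from about 350 to 850 mm from the base axis. Payload 8.1 kg.
Tool frame: the origin (TCP) lies between the finger pads, 19 mm behind the fingertips; this is the grasp point; z points along the fingers, y is the line along which they close (so a half turn about z gives the same grasp; the last joint's range is limited). The gripper opens to 93 mm and grips with 3 to 60 N. Pads are 15 mm wide; open, the fingers measure 128 mm over their backs; the gripper's body (75 mm by 188 mm) begins 65 mm behind the grasp point.
Start: joints at [-1.307, 0.13, 1.488, -0, 1.523, -0.085], TCP at [205.082, -563.868, 237.435] pointing down, gripper open.
Joint ranges: [-2.96, 2.96], [-0.89, 2.26], [0.02, 2.5], [-1.34, 4.48], [0, 2.73], [-2.66, 2.66]. Speed limits (rad/s): [2.39, 2.39, 2.79, 3.14, 3.14, 3.14].

### API

Orientations are given as a unit quaternion [x, y, z, w].
In Python, from workcell import * gives the robot as it stands.
- The arm moves only by the tool jog_arm, never from a script. Its argument "steps" is a list of rows, each an object of numbers: "grip": the closure, from 0 (fully open) to 1 (shut); "x", "y", "z": the shift along the tool's x, y, z in units of 25 mm (1.0 is 25 mm); "twist": the turn about the tool's z in degrees. A call has 1 to 12 rows; each row shifts and turns the commanded pose from where the row before left it, along the tool's axes as they then stand; what a row does not reach is not made up. A row lasts 1/12 s, in which the tool goes at most 41.7 mm and 7.16 degrees, less where a joint would pass 70% of its speed; a pose out of reach is approached as far as the arm can. A call is refused whole if a number of a shift passes 1 or a number of a turn 7.16, either way. A call with a gripper value outside its range is refused whole. The fingers move at their own pace and stop on an object; "force" is the grip in N (left out, the last holds). Time passes only in rows, so rows that do not move let the fingers close. It gives the time, the measured TCP pose, the force, the opening and the grip force at its end, in the units of the state.
- get_obs(): the state, without advancing time (a new reading comes with each control period).
- read_camera(name): name is "side" or "top"; returns a dict with "img" (420x560x3 uint8, blue, green, red), "K" (3x3 intrinsics, pixels), "k1" (the pictures are not rectified: a ray, as slopes to the right and down, at radius r is drawn at 1 + k1 r^2 times it, then the intrinsics apply), "eye" and "rotation" of the camera in the world. Camera axes: x right, y up, looking along -z (the intrinsics and any distortion apply to the point x, -y, -z); pixel columns grow to the right and rows downward; lengths in mm; the calibration is good to about 2 mm. A picture is of the moment at which its call begins. There is no depth.
- finish_job(): hands the job in; it is judged then, once.
Trained networks look in a picture, given as the dict that the camera call returned (one of the last four; its "shot" number tells which), for a name from the list of things; names that differ only in an ending like _2 or _b are one class to them, and where a whole thing is asked for, a point or a joint stands for the part that bears it (a point fixed in the world has none). Each returns a list of dicts, best first, with "score" (0 to 1); they miss things now and then, are a little off and sometimes report something else, mostly with a low value. They report only what shows in the picture. A call takes as long as a camera call.
- find_in(label, picture): "box" ([left, top, right, bottom] in pixels, round what is visible of it).
- outline_of(label, picture): "mask" (420x560 bool, what is visible of it) and "box" ([left, top, right, bottom] in pixels, round what is visible of it).
- pinpoint(label, picture): "pixel" ([row, column] in pixels: a listed point, or the origin of a listed thing).
The state is a dict: "time_s": time; "q": joint angles; "qvel": joint speeds; "joint_efforts": joint torques, N m; "tool_pos": TCP position; "tool_rot": TCP orientation; "wrist_force": force on the tool from outside, world axes, zero at the start; "moment": the same for the moment, N m; "finger_gap": finger opening in mm; "grasp_force": force on a finger pad.
Only numpy, scipy, OpenCV 4.12 (cv2) and the standard library are available. Lean on these libraries where they do the work, as an engineer would, in place of code of your own. Each camera call takes 0.05 s, during which the arm holds its last target. There are 200 camera calls.

## Working session

There is one attempt and no reset: what is moved stays moved. The work goes in short steps, Python scripts to look and compute and a tool call to move; the robot and the scene stay as the last step left them, time stands still between calls to the robot, and variables do not carry over. Pictures are saved under pics/ and viewed, at most 10 in all, crops included, and the job is handed in when it is done.

Besides the shell and the picture viewer there is one more tool, called in YAML: its name, and indented under it one key for each argument. jog_arm: Moves the arm, as the interface text tells. Its arguments: {"type":"object","properties":{"steps":{"type":"array"},"force":{"type":"number"}},"required":["steps"]}

```bash
mkdir -p pics
cat > h.py <<'E'
from workcell import *
import numpy as np, cv2
from scipy.spatial.transform import Rotation as R
def rot(p):
    r=np.array(p["rotation"],float)
    return r if r.shape==(3,3) else R.from_quat(r).as_matrix()
def to_z(p,px,z):  # px=(row,col) -> world on plane z
    K=np.array(p["K"]); v=np.array([(px[1]-K[0,2])/K[0,0],(px[0]-K[1,2])/K[1,1]])
    u=v.copy()
    for _ in range(20): u=v/(1+p["k1"]*(u@u))
    d=rot(p)@np.array([u[0],-u[1],-1]); e=np.array(p["eye"],float)
    return e+d*(z-e[2])/d[2]
def proj(p,X):
    c=rot(p).T@(np.array(X,float)-np.array(p["eye"])); u=np.array([c[0],-c[1]])/-c[2]
    u=u*(1+p["k1"]*(u@u)); K=np.array(p["K"])
    return np.array([K[1,1]*u[1]+K[1,2],K[0,0]*u[0]+K[0,2]])
E
python3 - <<'E'
from h import *
np.set_printoptions(precision=1,suppress=True)
for n in("top","side"):
    p=read_camera(n); cv2.imwrite(f"pics/{n}0.png",p["img"]); print(n,p["eye"],p["k1"],np.array(p["K"]).ravel())
    for l,z in dict(pen_box=0,lip=46,rails=54,lid_pull=58,lid_front=40,lid_rear=40,box_lid=40,gift_box=0,marker=0).items():
        r=pinpoint(l,p)
        for q in r[:2]: print(l,q["score"],np.array(q["pixel"]),to_z(p,q["pixel"],z)[:2])
    for l,z in dict(gift_box=33,marker=8,box_lid=46,pen_box=50,pen=5).items():
        for q in outline_of(l,p)[:1]:
            c=max(cv2.findContours(q["mask"].astype(np.uint8),0,2)[0],key=cv2.contourArea)[:,0]
            w=np.array([to_z(p,(b,a),z)[:2] for a,b in c],np.float32)
            print(l,q["score"],cv2.minAreaRect(w))
print(get_obs()["tool_rot"])
E
```

```text
top [ 448.4  -38.7 1128.4] -0.010054522446425768 [420.3   0.  283.8   0.  420.3 209.7   0.    0.    1. ]
lip 0.69 [216.  423.7] [ 580.1 -367. ]
lip 0.36 [285.4 156.1] [393.4 317.9]
rails 0.19 [213.4 424.2] [ 585.8 -366. ]
lid_pull 0.65 [232.9 303.5] [531.9 -58.1]
lid_pull 0.52 [246.1 304.4] [498.4 -60.7]
lid_front 0.96 [247.2 302.8] [496.3 -56.9]
lid_front 0.59 [266.  360.1] [ 450.3 -203.7]
lid_rear 0.79 [186.4 308.3] [655.9 -70. ]
lid_rear 0.53 [209.9 305.6] [593.5 -63.4]
box_lid 0.57 [211.8 306. ] [588.5 -64.5]
gift_box 0.82 [218.  247.6] [575.   92.5]
marker 0.79 [243.8 427. ] [ 511.3 -387.5]
gift_box 0.89 ((571.2156372070312, 97.04817962646484), (203.89999389648438, 146.19984436035156), 5.024173736572266)
marker 0.52 ((511.4640808105469, -397.0198974609375), (13.259603500366211, 129.328369140625), 15.68929672241211)
box_lid 0.6 ((580.793701171875, -63.57668685913086), (85.68193054199219, 156.16116333007812), 84.9932861328125)
pen_box 0.65 ((630.4091796875, -67.45272827148438), (104.1395034790039, 83.95332336425781), 82.0370101928711)
pen 0.54 ((410.0221862792969, 194.374481201171
[... 430 characters left out ...]
.6] [504. -76.]
lid_rear 0.6 [193.1 267.8] [667.8 -87.5]
box_lid 0.7 [284.6 304.2] [404.7 239.5]
gift_box 0.65 [242.9 273.9] [567.8  85.3]
gift_box 0.62 [286.1 305.9] [409.3 210.5]
marker 0.5 [162.6 341.1] [ 510.3 -409.5]
gift_box 0.93 ((564.0128173828125, 102.72341918945312), (207.89913940429688, 174.60716247558594), 4.535045146942139)
marker 0.73 ((574.1604614257812, 78.5011978149414), (215.70726013183594, 177.3277587890625), 4.718170642852783)
box_lid 0.56 ((576.4885864257812, -71.54740142822266), (80.7995376586914, 153.33001708984375), 84.53580474853516)
pen_box 0.9 ((572.905517578125, -46.942108154296875), (165.4665069580078, 198.82659912109375), 85.95954895019531)
[ 1.   0.2 -0.  -0. ]
```

View pics/top0.png

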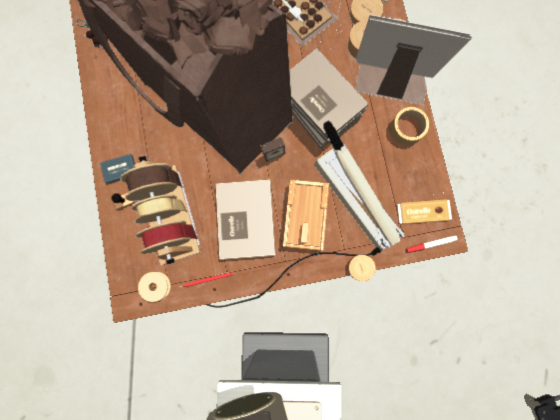

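View pics/side0.png

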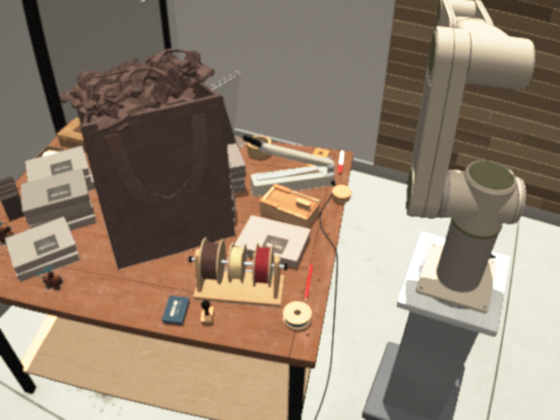

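The top picture shows the pen box at about column 305, row 215, with its pull bar at (304, 232). The gift box is left of it at (247, 220), the marker is at right at (432, 244), and the sealer lies between the pen box and the marker. The side picture agrees, with the pen box at (290, 205) and the gift box at (275, 240).

```bash
cat >> h.py <<'E'
def plan(x,y,z,yd):  # desired tool-y direction angle (deg, mod 180)
    o=get_obs(); M=R.from_quat(o["tool_rot"]).as_matrix(); p=np.array(o["tool_pos"],float)
    a=np.degrees(np.arctan2(M[1,1],M[0,1])); d=(yd-a+90)%180-90
    M2=M@R.from_euler('z',-d,degrees=True).as_matrix()
    print("t",round(o["time_s"],2),"pos",p.round(1),"tool y ang",round(a,2),"q6",round(o["q"][5],2),"gap",o["finger_gap"])
    print("twist deg",round(-d,2),"then units of 25mm:",(M2.T@(np.array([x,y,z])-p)/25).round(3), "| tool x dir after",M2[:,0].round(3),"y",M2[:,1].round(3))
E
python3 -c "
from h import *
plan(450,-150,240,85);plan(533,-59.5,68,85)"
```

```text
t 1.5 pos [ 205.1 -563.8  237.4] tool y ang -70.01 q6 -0.09 gap 93.34622958868592
twist deg 24.99 then units of 25mm: [  8.316 -17.344  -0.103] | tool x dir after [ 0.996 -0.087 -0.   ] y [-0.087 -0.996 -0.   ]
t 1.5 pos [ 205.1 -563.8  237.4] tool y ang -70.01 q6 -0.09 gap 93.34622958868592
twist deg 24.99 then units of 25mm: [ 11.308 -21.24    6.777] | tool x dir after [ 0.996 -0.087 -0.   ] y [-0.087 -0.996 -0.   ]
```

jog_arm:
  steps:
    - {"grip": 0.45, "twist": 6.25}
    - {"grip": 0.45, "twist": 6.25}
    - {"grip": 0.45, "twist": 6.25}
    - {"grip": 0.45, "twist": 6.25}
    - {"grip": 0.45, "y": -1, "x": 0.4}
    - {"grip": 0.45, "y": -1, "x": 0.4}
    - {"grip": 0.45, "y": -1, "x": 0.4}
    - {"grip": 0.45, "y": -1, "x": 0.4}
    - {"grip": 0.45, "y": -1, "x": 0.4}
    - {"grip": 0.45, "y": -1, "x": 0.4}
    - {"grip": 0.45, "y": -1, "x": 0.4}
    - {"grip": 0.45, "y": -1, "x": 0.4}
  force: 15

```text
$.steps[0]: bad value
```

jog_arm:
  steps:
    - {"grip": 0.45, "y": -1, "x": 0.5}
    - {"grip": 0.45, "y": -1, "x": 0.5}
    - {"grip": 0.45, "y": -1, "x": 0.5}
    - {"grip": 0.45, "y": -1, "x": 0.5}
    - {"grip": 0.45, "y": -1, "x": 0.5}
    - {"grip": 0.45, "y": -1, "x": 0.5}
    - {"grip": 0.45, "y": -1, "x": 0.5}
    - {"grip": 0.45, "y": -1, "x": 0.5}
    - {"grip": 0.45, "y": -1, "x": 0.5}
    - {"grip": 0.45}
    - {"grip": 0.45}

```text
$.steps[0]: bad value
```

```bash
python3 -c "
from h import *
plan(533,-59.5,110,85)
for n in('top','side'):
  p=read_camera(n)
  for l,z in dict(lid_pull=58,lid_front=40,lid_rear=40,box_lid=40,lip=46,rails=54).items():
    for q in pinpoint(l,p)[:1]: print(n,l,q['score'],to_z(p,q['pixel'],z)[:2].round(1))
"
```

```text
t 1.5 pos [ 205.1 -563.8  237.4] tool y ang -70.01 q6 -0.09 gap 93.34622958868592
twist deg 24.99 then units of 25mm: [ 11.308 -21.24    5.097] | tool x dir after [ 0.996 -0.087 -0.   ] y [-0.087 -0.996 -0.   ]
top lid_pull 0.92 [532.2 -62.2]
top lid_front 0.77 [499.5 -63.4]
top lid_rear 0.93 [662.3 -74.7]
top box_lid 0.7 [583.8 -67.4]
top lip 0.81 [492.2 -57.1]
side lid_pull 0.86 [534.8 -61. ]
side lid_front 0.57 [498.9 -62.6]
side lid_rear 0.8 [655.2 -90.2]
side box_lid 0.81 [568.9 -81.9]
side lip 0.57 [500.8 -57. ]
side rails 0.62 [603.3 -68.8]
```

jog_arm:
  steps:
    - {"grip": 0.45, "x": 0, "y": 0, "z": 0, "twist": 6.25}
    - {"grip": 0.45, "x": 0, "y": 0, "z": 0, "twist": 6.25}
    - {"grip": 0.45, "x": 0, "y": 0, "z": 0, "twist": 6.25}
    - {"grip": 0.45, "x": 0, "y": 0, "z": 0, "twist": 6.25}
    - {"grip": 0.45, "x": 0.4, "y": -1, "z": 0, "twist": 0}
    - {"grip": 0.45, "x": 0.4, "y": -1, "z": 0, "twist": 0}
    - {"grip": 0.45, "x": 0.4, "y": -1, "z": 0, "twist": 0}
    - {"grip": 0.45, "x": 0.4, "y": -1, "z": 0, "twist": 0}
    - {"grip": 0.45, "x": 0.4, "y": -1, "z": 0, "twist": 0}
    - {"grip": 0.45, "x": 0.4, "y": -1, "z": 0, "twist": 0}
    - {"grip": 0.45, "x": 0.4, "y": -1, "z": 0, "twist": 0}
    - {"grip": 0.45, "x": 0.4, "y": -1, "z": 0, "twist": 0}
  force: 15

```text
time_s: 3.2
tool_pos: [302.7, -370.5, 237.5]
tool_rot: [0.999, -0.044, 0.0, 0.0]
wrist_force: [1.2, 0.3, -1.1]
finger_gap: 50.7
grasp_force: 0.0
```

jog_arm:
  steps:
    - {"grip": 0.45, "x": 0.5, "y": -1, "z": 0, "twist": 0}
    - {"grip": 0.45, "x": 0.5, "y": -1, "z": 0, "twist": 0}
    - {"grip": 0.45, "x": 0.5, "y": -1, "z": 0, "twist": 0}
    - {"grip": 0.45, "x": 0.5, "y": -1, "z": 0, "twist": 0}
    - {"grip": 0.45, "x": 0.5, "y": -1, "z": 0, "twist": 0}
    - {"grip": 0.45, "x": 0.5, "y": -1, "z": 0, "twist": 0}
    - {"grip": 0.45, "x": 0.5, "y": -1, "z": 0, "twist": 0}
    - {"grip": 0.45, "x": 0.5, "y": -1, "z": 0, "twist": 0}
    - {"grip": 0.45, "x": 0.5, "y": -1, "z": 0, "twist": 0}
    - {"grip": 0.45, "x": 0, "y": 0, "z": 0, "twist": 0}

```text
time_s: 4.03
tool_pos: [435.8, -153.8, 237.7]
tool_rot: [0.999, -0.042, 0.001, -0.001]
wrist_force: [0.7, -0.2, -0.9]
finger_gap: 51.1
grasp_force: 0.0
```

```bash
python3 -c "
from h import *
plan(533,-60.5,110,85)
p=read_camera('top')
print(p['img'].shape)
for q in outline_of('box_lid',p)[:1]:
    c=max(cv2.findContours(q['mask'].astype(np.uint8),0,2)[0],key=cv2.contourArea)[:,0]
    print(q['score'],cv2.minAreaRect(np.array([to_z(p,(b,a),46)[:2] for a,b in c],np.float32)))
"
```

```text
t 4.03 pos [ 435.8 -153.8  237.7] tool y ang -94.82 q6 1.2 gap 51.09411822921628
twist deg 0.18 then units of 25mm: [ 3.543 -4.048  5.117] | tool x dir after [ 0.996 -0.087  0.001] y [-0.087 -0.996 -0.002]
(420, 560, 3)
0.75 ((579.34130859375, -64.48204803466797), (88.30343627929688, 158.89739990234375), 84.70642852783203)
```

jog_arm:
  steps:
    - {"grip": 0.45, "x": 0.88, "y": -1, "z": 0, "twist": 0}
    - {"grip": 0.45, "x": 0.88, "y": -1, "z": 0, "twist": 0}
    - {"grip": 0.45, "x": 0.88, "y": -1, "z": 0, "twist": 0}
    - {"grip": 0.45, "x": 0.88, "y": -1, "z": 0, "twist": 0}
    - {"grip": 0.45, "x": 0, "y": -0.05, "z": 1, "twist": 0}
    - {"grip": 0.45, "x": 0, "y": 0, "z": 1, "twist": 0}
    - {"grip": 0.45, "x": 0, "y": 0, "z": 1, "twist": 0}
    - {"grip": 0.45, "x": 0, "y": 0, "z": 1, "twist": 0}
    - {"grip": 0.45, "x": 0, "y": 0, "z": 1, "twist": 0}
    - {"grip": 0.45, "x": 0, "y": 0, "z": 0, "twist": 0}
    - {"grip": 0.45, "x": 0, "y": 0, "z": 0, "twist": 0}

```text
time_s: 5.05
tool_pos: [529.0, -65.0, 111.3]
tool_rot: [0.999, -0.044, -0.002, -0.0]
wrist_force: [1.3, 0.6, 0.2]
finger_gap: 51.2
grasp_force: 0.0
```

```bash
python3 -c "
from h import *
plan(532.6,-60,68,84.8)
p=read_camera('side'); cv2.imwrite('pics/s1.png',cv2.resize(p['img'][140:280,220:400],None,fx=4,fy=4))
"
```

```text
t 5.05 pos [529.  -65.  111.3] tool y ang -95.09 q6 1.44 gap 51.19590758289611
twist deg 0.11 then units of 25mm: [ 0.132 -0.211  1.73 ] | tool x dir after [ 0.996 -0.091 -0.004] y [-0.091 -0.996 -0.   ]
```

View pics/s1.png

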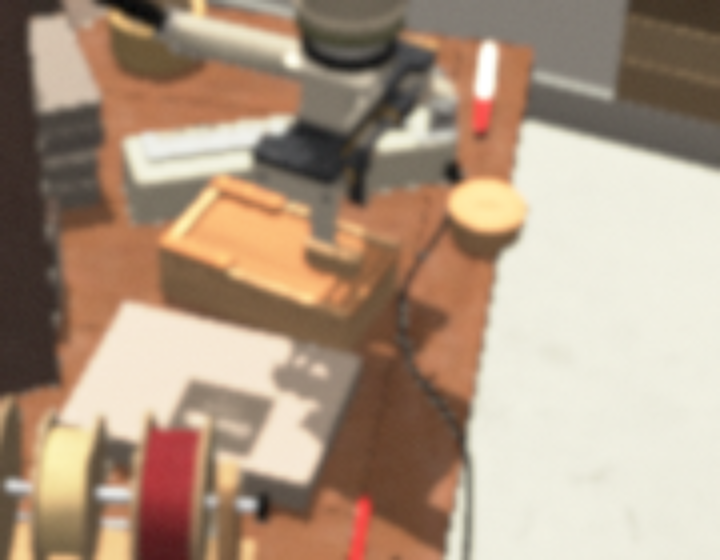

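The side view, cropped at 4x, shows the fingers just above the pull bar at crop pixel (335, 250), so I descend and pinch it.

jog_arm:
  steps:
    - {"grip": 0.45, "x": 0.13, "y": -0.21, "z": 0.2, "twist": 0}
    - {"grip": 0.45, "x": 0, "y": 0, "z": 0.6, "twist": 0}
    - {"grip": 0.45, "x": 0, "y": 0, "z": 0.6, "twist": 0}
    - {"grip": 0.45, "x": 0, "y": 0, "z": 0.32, "twist": 0}
    - {"grip": 0.45, "x": 0, "y": 0, "z": 0, "twist": 0}
    - {"grip": 0.9, "x": 0, "y": 0, "z": 0, "twist": 0}
    - {"grip": 0.9, "x": 0, "y": 0, "z": 0, "twist": 0}
    - {"grip": 0.9, "x": 0, "y": 0, "z": 0, "twist": 0}
    - {"grip": 0.9, "x": 0, "y": 0, "z": 0, "twist": 0}
    - {"grip": 0.9, "x": 0, "y": 0, "z": 0, "twist": 0}
    - {"grip": 0.9, "x": 0, "y": 0, "z": 0, "twist": 0}
  force: 15

```text
time_s: 6.02
tool_pos: [534.5, -59.4, 69.9]
tool_rot: [0.999, -0.044, 0.0, 0.0]
wrist_force: [0.5, -2.5, 3.2]
finger_gap: 16.1
grasp_force: 15.3
```

jog_arm:
  steps:
    - {"grip": 0.9, "x": 0, "y": 0, "z": -0.1, "twist": 0}
    - {"grip": 0.9, "x": 0, "y": 0, "z": -0.1, "twist": 0}
    - {"grip": 0.9, "x": 0, "y": 0, "z": -0.1, "twist": 0}
    - {"grip": 0.9, "x": 0, "y": 0, "z": -0.04, "twist": 0}
    - {"grip": 0.9, "x": 0, "y": 0, "z": 0, "twist": 0}
    - {"grip": 0.9, "x": 0, "y": 0, "z": 0, "twist": 0}

```text
time_s: 6.52
tool_pos: [534.2, -59.2, 78.0]
tool_rot: [0.999, -0.044, 0.0, -0.0]
wrist_force: [0.8, -0.5, -2.1]
finger_gap: 15.8
grasp_force: 15.0
```

```bash
python3 -c "
from h import *
plan(534.5,-59.4,78.4,84.8); print(get_obs()['wrist_force'],get_obs()['moment'])
p=read_camera('side'); cv2.imwrite('pics/s2.png',cv2.resize(p['img'][170:240,250:340],None,fx=8,fy=8,interpolation=2))
"
```

```text
t 6.52 pos [534.2 -59.2  78. ] tool y ang -95.02 q6 1.45 gap 15.833600102224889
twist deg 0.18 then units of 25mm: [ 0.012  0.007 -0.016] | tool x dir after [ 0.996 -0.091  0.   ] y [-0.091 -0.996 -0.   ]
[ 0.80702459 -0.51014189 -2.13426835] [ 0.02887928  0.02989719 -0.00462338]
```

View pics/s2.png

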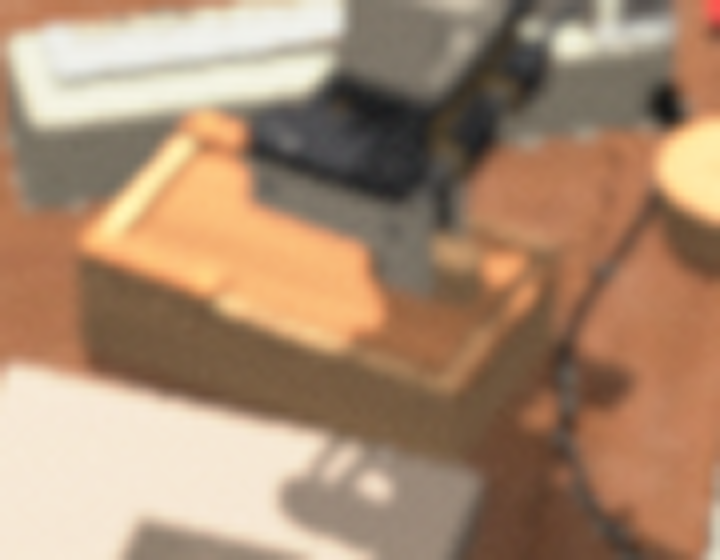

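The crop shows the lid's front end raised clear of the lip at about (500, 290), with the rear end still under the rails. I now slide it out.

jog_arm:
  steps:
    - {"grip": 0.9, "x": -0.3, "y": 0, "z": 0, "twist": 0}
    - {"grip": 0.9, "x": -0.4, "y": 0, "z": 0, "twist": 0}
    - {"grip": 0.9, "x": -0.4, "y": 0, "z": 0, "twist": 0}
    - {"grip": 0.9, "x": -0.4, "y": 0, "z": 0, "twist": 0}
    - {"grip": 0.9, "x": -0.4, "y": 0, "z": 0, "twist": 0}
    - {"grip": 0.9, "x": -0.4, "y": 0, "z": 0, "twist": 0}
    - {"grip": 0.9, "x": -0.4, "y": 0, "z": 0, "twist": 0}
    - {"grip": 0.9, "x": -0.3, "y": 0, "z": 0, "twist": 0}
    - {"grip": 0.9, "x": 0, "y": 0, "z": 0, "twist": 0}

```text
time_s: 7.32
tool_pos: [458.2, -52.4, 77.9]
tool_rot: [0.999, -0.044, -0.0, -0.0]
wrist_force: [0.3, -0.4, -0.8]
finger_gap: 15.5
grasp_force: 15.0
```

```bash
python3 -c "
from h import *
plan(500,80,180,84.8); print(get_obs()['wrist_force'],get_obs()['moment'])
for n in('top','side'):
  p=read_camera(n)
  for l,z in dict(lid_front=50,lid_rear=40,lip=46,rails=54).items():
    for q in pinpoint(l,p)[:1]: print(n,l,q['score'],np.array(q['pixel']).round(),to_z(p,q['pixel'],z)[:2].round(1))
cv2.imwrite('pics/s3.png',cv2.resize(p['img'][160:260,240:370],None,fx=6,fy=6,interpolation=2))
"
```

```text
t 7.32 pos [458.2 -52.4  77.9] tool y ang -95.01 q6 1.43 gap 15.490051922211745
twist deg 0.19 then units of 25mm: [ 1.182 -5.428 -4.084] | tool x dir after [ 0.996 -0.091 -0.001] y [-0.091 -0.996 -0.   ]
[ 0.28411312 -0.4397889  -0.79381777] [ 0.05955658  0.04572385 -0.0330766 ]
top lid_rear 0.76 [215. 305.] [579.8 -61.4]
top rails 0.66 [206. 305.] [603.  -61.2]
side lid_front 0.59 [216. 333.] [424.9 -58.2]
side lid_rear 0.65 [203. 290.] [579.3 -70.6]
side lip 0.57 [211. 310.] [501.6 -51.8]
side rails 0.67 [199. 284.] [598.5 -68.7]
```

View pics/s3.png

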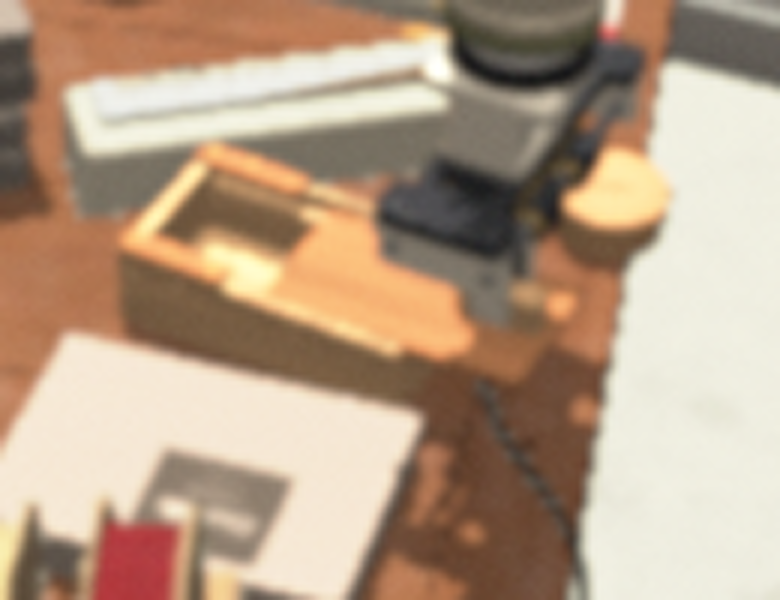

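The crop shows the lid's rear end out from under the rails at about (290, 250), with the box interior open behind it. I clamp harder, lift and carry the lid to the gift box.

jog_arm:
  steps:
    - {"grip": 0.9, "x": 0, "y": 0, "z": 0, "twist": 0}
    - {"grip": 0.9, "x": 0, "y": 0, "z": 0, "twist": 0}
    - {"grip": 0.9, "x": 0, "y": 0, "z": -0.3, "twist": 0}
    - {"grip": 0.9, "x": 0, "y": 0, "z": -0.6, "twist": 0}
    - {"grip": 0.9, "x": 0, "y": 0, "z": -0.8, "twist": 0}
    - {"grip": 0.9, "x": 0, "y": 0, "z": -0.8, "twist": 0}
    - {"grip": 0.9, "x": 0, "y": 0, "z": -0.8, "twist": 0}
    - {"grip": 0.9, "x": 0, "y": 0, "z": -0.6, "twist": 0}
    - {"grip": 0.9, "x": 0, "y": 0, "z": 0, "twist": 0}
  force: 60

```text
time_s: 8.57
tool_pos: [461.7, -53.1, 179.8]
tool_rot: [0.999, -0.044, 0.003, 0.001]
wrist_force: [0.7, -0.5, -1.0]
finger_gap: 15.2
grasp_force: 60.0
```

```bash
python3 -c "
from h import *
plan(526,99,130,85); print(get_obs()['wrist_force'],get_obs()['moment'],get_obs()['grasp_force'])
"
```

```text
t 8.57 pos [461.7 -53.1 179.8] tool y ang -95.01 q6 1.43 gap 15.249560834269936
twist deg -0.01 then units of 25mm: [ 2.018 -6.288  2.001] | tool x dir after [ 0.996 -0.087  0.006] y [-0.087 -0.996  0.001]
[ 0.65850148 -0.50872871 -0.9729634 ] [ 0.02146328  0.01158314 -0.00553627] 59.99882698059082
```

jog_arm:
  steps:
    - {"grip": 0.9, "x": 0.2, "y": -0.5, "z": 0, "twist": 0}
    - {"grip": 0.9, "x": 0.25, "y": -0.8, "z": 0, "twist": 0}
    - {"grip": 0.9, "x": 0.25, "y": -0.8, "z": 0, "twist": 0}
    - {"grip": 0.9, "x": 0.25, "y": -0.8, "z": 0, "twist": 0}
    - {"grip": 0.9, "x": 0.25, "y": -0.8, "z": 0, "twist": 0}
    - {"grip": 0.9, "x": 0.25, "y": -0.8, "z": 0, "twist": 0}
    - {"grip": 0.9, "x": 0.25, "y": -0.8, "z": 0, "twist": 0}
    - {"grip": 0.9, "x": 0.2, "y": -0.6, "z": 0, "twist": 0}
    - {"grip": 0.9, "x": 0.1, "y": -0.4, "z": 0, "twist": 0}
    - {"grip": 0.9, "x": 0, "y": 0, "z": 0, "twist": 0}
    - {"grip": 0.9, "x": 0, "y": 0, "z": 0, "twist": 0}

```text
time_s: 9.48
tool_pos: [522.6, 99.8, 174.8]
tool_rot: [0.999, -0.043, -0.001, 0.0]
wrist_force: [-0.1, -0.6, -1.3]
finger_gap: 15.3
grasp_force: 60.0
```

```bash
python3 -c "
from h import *
plan(526,99,75,85)
p=read_camera('top');q=read_camera('side')
P=p['img'][140:290,190:350];Q=q['img'][140:290,220:380]
P,Q=[cv2.resize(i,(400,375)) for i in(P,Q)]
cv2.imwrite('pics/s4.png',np.hstack([P,Q]))
for l,z in dict(lid_rear=130,gift_box=0).items():
    for r in pinpoint(l,p)[:1]: print(l,r['score'],to_z(p,r['pixel'],z)[:2])
"
```

```text
t 9.48 pos [522.6  99.8 174.8] tool y ang -94.96 q6 1.75 gap 15.28949236308703
twist deg 0.04 then units of 25mm: [0.143 0.018 3.99 ] | tool x dir after [ 0.996 -0.087 -0.001] y [-0.087 -0.996  0.001]
lid_rear 0.74 [648.11498592  92.27561281]
gift_box 0.8 [565.45311729  92.21628162]
```

View pics/s4.png

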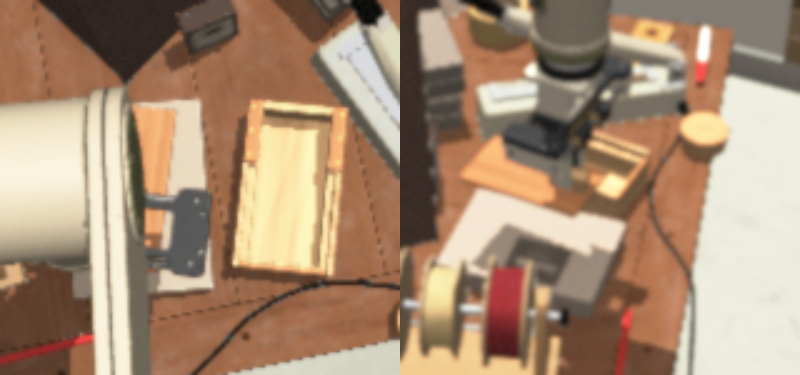

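The top half shows the lid held over the gift box at about (155, 170). The side half shows it nearly level at (520, 180). I lower it.

jog_arm:
  steps:
    - {"grip": 0.9, "x": 0.1, "y": 0, "z": 0.6, "twist": 0}
    - {"grip": 0.9, "x": 0, "y": 0, "z": 0.8, "twist": 0}
    - {"grip": 0.9, "x": 0, "y": 0, "z": 0.8, "twist": 0}
    - {"grip": 0.9, "x": 0, "y": 0, "z": 0.8, "twist": 0}
    - {"grip": 0.9, "x": 0, "y": 0, "z": 0.5, "twist": 0}
    - {"grip": 0.9, "x": 0, "y": 0, "z": 0.4, "twist": 0}
    - {"grip": 0.9, "x": 0, "y": 0, "z": 0.2, "twist": 0}
    - {"grip": 0.9, "x": 0, "y": 0, "z": 0, "twist": 0}
    - {"grip": 0.9, "x": 0, "y": 0, "z": 0, "twist": 0}
  force: 15

```text
time_s: 10.43
tool_pos: [526.0, 99.6, 73.6]
tool_rot: [0.999, -0.044, 0.0, -0.0]
wrist_force: [-0.8, -0.0, -1.4]
finger_gap: 16.0
grasp_force: 15.0
```

jog_arm:
  steps:
    - {"grip": 0.9, "x": 0, "y": 0, "z": 0.16, "twist": 0}
    - {"grip": 0.9, "x": 0, "y": 0, "z": 0.1, "twist": 0}
    - {"grip": 0.9, "x": 0, "y": 0, "z": 0.08, "twist": 0}
    - {"grip": 0.9, "x": 0, "y": 0, "z": 0, "twist": 0}
    - {"grip": 0.9, "x": 0, "y": 0, "z": 0, "twist": 0}
  force: 8

```text
time_s: 10.85
tool_pos: [525.7, 99.7, 64.6]
tool_rot: [0.999, -0.044, 0.0, -0.0]
wrist_force: [-0.0, -0.1, 0.4]
finger_gap: 15.7
grasp_force: 8.0
```

jog_arm:
  steps:
    - {"grip": 0.9, "x": 0, "y": 0, "z": 0.05, "twist": 0}
    - {"grip": 0.9, "x": 0, "y": 0, "z": 0, "twist": 0}
    - {"grip": 0.45, "x": 0, "y": 0, "z": 0, "twist": 0}
    - {"grip": 0.45, "x": 0, "y": 0, "z": 0, "twist": 0}
    - {"grip": 0.45, "x": 0, "y": 0, "z": 0, "twist": 0}
    - {"grip": 0.45, "x": 0, "y": 0, "z": 0, "twist": 0}
    - {"grip": 0.45, "x": 0, "y": 0, "z": 0, "twist": 0}
    - {"grip": 0.45, "x": 0, "y": 0, "z": -0.4, "twist": 0}
    - {"grip": 0.45, "x": 0, "y": 0, "z": -0.8, "twist": 0}
    - {"grip": 0.45, "x": 0, "y": 0, "z": -1, "twist": 0}
    - {"grip": 0.45, "x": 0, "y": 0, "z": -1, "twist": 0}
    - {"grip": 0.45, "x": 0, "y": 0, "z": -1, "twist": 0}

```text
time_s: 11.85
tool_pos: [525.4, 99.7, 170.0]
tool_rot: [0.999, -0.044, 0.0, -0.0]
wrist_force: [0.1, -0.1, -0.7]
finger_gap: 50.9
grasp_force: 0.0
```

jog_arm:
  steps:
    - {"grip": 0.5, "x": -0.6, "y": 0.8, "z": -1, "twist": 0}
    - {"grip": 0.5, "x": -0.6, "y": 0.8, "z": -1, "twist": 0}
    - {"grip": 0.5, "x": -0.6, "y": 0.8, "z": -1, "twist": 0}
    - {"grip": 0.5, "x": -0.6, "y": 1, "z": 0, "twist": 0}
    - {"grip": 0.5, "x": -0.6, "y": 1, "z": 0, "twist": 0}
    - {"grip": 0.5, "x": 0, "y": 1, "z": 0, "twist": 0}
    - {"grip": 0.5, "x": 0, "y": 1, "z": 0, "twist": 0}
    - {"grip": 0.5, "x": 0, "y": 1, "z": 0, "twist": 0}
    - {"grip": 0.5, "x": 0, "y": 1, "z": 0, "twist": 0}
    - {"grip": 0.5, "x": 0, "y": 1, "z": 0, "twist": 0}
    - {"grip": 0.5, "x": 0, "y": 1, "z": 0, "twist": 0}
    - {"grip": 0.5, "x": 0, "y": 0, "z": 0, "twist": 0}

```text
time_s: 12.85
tool_pos: [427.6, -156.2, 244.1]
tool_rot: [0.999, -0.045, 0.0, 0.001]
wrist_force: [-0.6, 0.1, 1.4]
finger_gap: 46.6
grasp_force: 0.0
```

Run:
```python
from h import *
pics={}
for n in("top","side"):
    p=read_camera(n); pics[n]=p["img"]
    for l,z in dict(gift_box=0,lid_pull=51,lid_front=33,lid_rear=33,marker=0).items():
        for q in pinpoint(l,p)[:1]: print(n,l,q["score"],to_z(p,q["pixel"],z)[:2].round(1))
    for l,z in dict(gift_box=33,marker=8,box_lid=39,pen_box=53).items():
        for q in outline_of(l,p)[:1]:
            c=max(cv2.findContours(q["mask"].astype(np.uint8),0,2)[0],key=cv2.contourArea)[:,0]
            w=np.array([to_z(p,(b,a),z)[:2] for a,b in c],np.float32); print(n,l,q["score"],cv2.minAreaRect(w),q["box"])
P,Q=pics["top"][160:310,200:360],pics["side"][140:290,220:380]
cv2.imwrite("pics/s5.png",np.hstack([cv2.resize(i,(400,375)) for i in(P,Q)]))
```

```text
top lid_pull 0.78 [522.7 102.6]
top lid_front 0.79 [494.8 102.6]
top lid_rear 0.61 [648.   86.6]
top marker 0.68 [ 514.2 -386.5]
top gift_box 0.75 ((570.1760864257812, 96.93376159667969), (205.9244842529297, 151.02127075195312), 4.872435569763184) [214.2, 176.9, 276.0, 260.7]
top marker 0.64 ((511.2884521484375, -397.0438232421875), (16.135513305664062, 134.28750610351562), 13.185949325561523) [405.7, 235.7, 460.5, 250.5]
top box_lid 0.69 ((570.696533203125, 98.53164672851562), (86.99651336669922, 157.42637634277344), 84.14217376708984) [225.3, 186.4, 266.2, 248.1]
top pen_box 0.66 ((580.047119140625, -62.703617095947266), (101.7518539428711, 175.4801483154297), 85.05297088623047) [284.7, 179.5, 327.4, 251.0]
side gift_box 0.84 [567.  109.2]
side lid_pull 0.59 [526.3 105.2]
side lid_front 0.58 [494.6  97. ]
side lid_rear 0.8 [651.1  74.4]
side marker 0.58 [ 513.2 -402.6]
side gift_box 0.55 ((511.8819885253906, 77.31356811523438), (124.29621124267578, 223.84799194335938), 39.389957427978516) [235.4, 219.7, 309.0, 268.7]
side marker 0.51 ((581.9313354492188, 64.00857543945312), (96.70462036132812, 162.6011199951172), 85.2448959350586) [245.9, 218.4, 300.1, 255.8]
side box_lid 0.83 ((569.1233520507812, 95.32946014404297), (94.44709014892578, 157.6463165283203), 84.85914611816406) [247.7, 217.9, 300.5, 256.8]
side pen_box 0.63 ((569.9984130859375, -45.79161071777344), (154.20895385742188, 195.0458984375), 84.24447631835938) [258.1, 181.2, 320.3, 228.8]
```

View pics/s5.png

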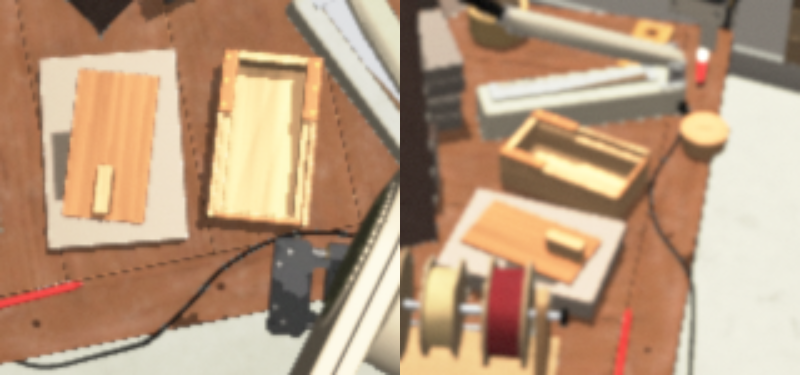

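The lid lies flat with the bar up, centred on the gift box (about (110, 145) in the left half), and the open pen box is at (265, 135). Next is the marker.

jog_arm:
  steps:
    - {"grip": 0.58, "x": 0.13, "y": 1, "z": 0, "twist": 0}
    - {"grip": 0.58, "x": 0.13, "y": 1, "z": 0, "twist": 0}
    - {"grip": 0.58, "x": 0.13, "y": 1, "z": 0, "twist": 0}
    - {"grip": 0.58, "x": 0.13, "y": 1, "z": 0, "twist": 0}
    - {"grip": 0.58, "x": 0.13, "y": 1, "z": 0, "twist": 0}
    - {"grip": 0.58, "x": 0.13, "y": 1, "z": 0, "twist": 0}
    - {"grip": 0.58, "x": 0.13, "y": 1, "z": 0, "twist": 0}
    - {"grip": 0.58, "x": 0.13, "y": 1, "z": 0, "twist": 0}
    - {"grip": 0.58, "x": 0.13, "y": 1, "z": 0, "twist": 0}
    - {"grip": 0.58, "x": 0.13, "y": 0.6, "z": 0, "twist": 0}

```text
time_s: 14.68
tool_pos: [439.0, -397.1, 242.8]
tool_rot: [0.999, -0.044, -0.0, 0.0]
wrist_force: [-0.4, -0.3, 0.0]
finger_gap: 39.0
grasp_force: 0.0
```

jog_arm:
  steps:
    - {"grip": 0.58, "x": 0, "y": 0, "z": 0, "twist": 7.1}
    - {"grip": 0.58, "x": 0, "y": 0, "z": 0, "twist": 7.1}
    - {"grip": 0.58, "x": 0, "y": 0, "z": 0, "twist": 7.1}
    - {"grip": 0.58, "x": 0, "y": 0, "z": 0, "twist": 7.1}
    - {"grip": 0.58, "x": 0, "y": 0, "z": 0, "twist": 7.1}
    - {"grip": 0.58, "x": 0, "y": 0, "z": 0, "twist": 7.1}
    - {"grip": 0.58, "x": 0, "y": 0, "z": 0, "twist": 7.1}
    - {"grip": 0.58, "x": 0, "y": 0, "z": 0, "twist": 7.1}
    - {"grip": 0.58, "x": 0, "y": 0, "z": 0, "twist": 7.1}
    - {"grip": 0.58, "x": 0, "y": 0, "z": 0, "twist": 7.1}
    - {"grip": 0.58, "x": 0, "y": 0, "z": 0, "twist": 0}

```text
time_s: 15.6
tool_pos: [439.5, -394.7, 243.0]
tool_rot: [0.786, -0.618, -0.0, -0.0]
wrist_force: [-0.1, -0.4, -0.6]
finger_gap: 39.2
grasp_force: 0.0
```

Run:
```python
from h import *
plan(511.3,-397,100,14)
p=read_camera("top")
for q in outline_of("marker",p)[:1]:
    c=max(cv2.findContours(q["mask"].astype(np.uint8),0,2)[0],key=cv2.contourArea)[:,0]
    w=np.array([to_z(p,(b,a),8)[:2] for a,b in c],np.float32); print(q["score"],cv2.minAreaRect(w),q["box"])
```

```text
t 15.6 pos [ 439.5 -394.7  243. ] tool y ang -166.37 q6 2.09 gap 39.24142643222189
twist deg -0.37 then units of 25mm: [ 0.785 -2.767  5.72 ] | tool x dir after [ 0.242 -0.97  -0.   ] y [-0.97  -0.242  0.   ]
0.77 ((511.4734191894531, -393.5356750488281), (15.763174057006836, 127.6919174194336), 15.86303997039795) [405.2, 235.2, 456.4, 251.2]
```

jog_arm:
  steps:
    - {"grip": 0.58, "x": 0.26, "y": -0.92, "z": 0, "twist": 0}
    - {"grip": 0.58, "x": 0.26, "y": -0.92, "z": 0, "twist": 0}
    - {"grip": 0.58, "x": 0.26, "y": -0.92, "z": 0, "twist": 0}
    - {"grip": 0.58, "x": 0, "y": 0, "z": 1, "twist": 0}
    - {"grip": 0.58, "x": 0, "y": 0, "z": 1, "twist": 0}
    - {"grip": 0.58, "x": 0, "y": 0, "z": 1, "twist": 0}
    - {"grip": 0.58, "x": 0, "y": 0, "z": 1, "twist": 0}
    - {"grip": 0.58, "x": 0, "y": 0, "z": 1, "twist": 0}
    - {"grip": 0.58, "x": 0, "y": 0, "z": 1, "twist": 0}
    - {"grip": 0.58, "x": 0, "y": 0, "z": 0.5, "twist": 0}
    - {"grip": 0.58, "x": 0, "y": 0, "z": 0, "twist": 0}
    - {"grip": 0.58, "x": 0, "y": 0, "z": 0, "twist": 0}

```text
time_s: 16.7
tool_pos: [510.9, -396.8, 80.5]
tool_rot: [0.788, -0.615, -0.001, -0.0]
wrist_force: [-0.1, 0.1, 0.3]
finger_gap: 39.0
grasp_force: 0.0
```

Run:
```python
from h import *
plan(511.3,-397,22,14.5)
p,q=read_camera("top"),read_camera("side")
cv2.imwrite("pics/s6.png",np.hstack([cv2.resize(i,(400,400),interpolation=2) for i in(p["img"][190:290,380:480],q["img"][130:210,300:380])]))
```

```text
t 16.7 pos [ 510.9 -396.8   80.5] tool y ang -165.92 q6 2.16 gap 39.022782837958744
twist deg -0.42 then units of 25mm: [ 0.015 -0.014  2.34 ] | tool x dir after [ 0.25  -0.968 -0.001] y [-0.968 -0.25   0.001]
```

View pics/s6.png

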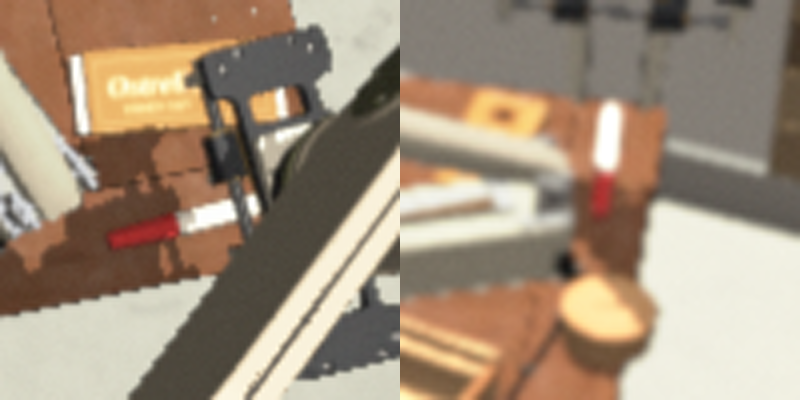

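The top half shows the gripper around the marker, which lies at about (180, 220), with the chocolate bar behind it and clear. In the side half the marker is at (605, 150). I descend and grip.

jog_arm:
  steps:
    - {"grip": 0.58, "x": 0, "y": 0, "z": 0.7, "twist": 0}
    - {"grip": 0.58, "x": 0, "y": 0, "z": 0.7, "twist": 0}
    - {"grip": 0.58, "x": 0, "y": 0, "z": 0.5, "twist": 0}
    - {"grip": 0.58, "x": 0, "y": 0, "z": 0.3, "twist": 0}
    - {"grip": 0.58, "x": 0, "y": 0, "z": 0.1, "twist": 0}
    - {"grip": 0.58, "x": 0, "y": 0, "z": 0, "twist": 0}
    - {"grip": 0.9, "x": 0, "y": 0, "z": 0, "twist": 0}
    - {"grip": 0.9, "x": 0, "y": 0, "z": 0, "twist": 0}
    - {"grip": 0.9, "x": 0, "y": 0, "z": 0, "twist": 0}
    - {"grip": 0.9, "x": 0, "y": 0, "z": 0, "twist": 0}
    - {"grip": 0.9, "x": 0, "y": 0, "z": 0, "twist": 0}
  force: 20

```text
time_s: 17.72
tool_pos: [511.6, -397.3, 24.0]
tool_rot: [0.788, -0.616, 0.001, 0.0]
wrist_force: [0.9, 0.2, 1.9]
finger_gap: 15.0
grasp_force: 20.0
```

jog_arm:
  steps:
    - {"grip": 0.9, "x": 0, "y": 0, "z": -0.4, "twist": 0}
    - {"grip": 0.9, "x": 0, "y": 0, "z": -1, "twist": 0}
    - {"grip": 0.9, "x": 0, "y": 0, "z": -1, "twist": 0}
    - {"grip": 0.9, "x": 0, "y": 0, "z": -1, "twist": 0}
    - {"grip": 0.9, "x": 0, "y": 0, "z": -1, "twist": 0}
    - {"grip": 0.9, "x": 0, "y": 0, "z": -1, "twist": 0}
    - {"grip": 0.9, "x": 0, "y": 0, "z": -1, "twist": 0}
    - {"grip": 0.9, "x": 0, "y": 0, "z": -1, "twist": 0}
    - {"grip": 0.9, "x": 0, "y": 0, "z": -1, "twist": 0}
    - {"grip": 0.9, "x": -0.26, "y": 0.92, "z": 0, "twist": 0}
    - {"grip": 0.9, "x": -0.26, "y": 0.92, "z": 0, "twist": 0}
    - {"grip": 0.9, "x": -0.26, "y": 0.92, "z": 0, "twist": 0}

```text
time_s: 18.72
tool_pos: [439.0, -394.7, 234.6]
tool_rot: [0.788, -0.615, 0.001, 0.0]
wrist_force: [-0.3, -0.4, 0.5]
finger_gap: 14.9
grasp_force: 20.0
```

jog_arm:
  steps:
    - {"grip": 0.9, "x": 0, "y": 0, "z": 0, "twist": -7.1}
    - {"grip": 0.9, "x": 0, "y": 0, "z": 0, "twist": -7.1}
    - {"grip": 0.9, "x": 0, "y": 0, "z": 0, "twist": -7.1}
    - {"grip": 0.9, "x": 0, "y": 0, "z": 0, "twist": -7.1}
    - {"grip": 0.9, "x": 0, "y": 0, "z": 0, "twist": -7.1}
    - {"grip": 0.9, "x": 0, "y": 0, "z": 0, "twist": -7.1}
    - {"grip": 0.9, "x": 0, "y": 0, "z": 0, "twist": -7.1}
    - {"grip": 0.9, "x": 0, "y": 0, "z": 0, "twist": -7.1}
    - {"grip": 0.9, "x": 0, "y": 0, "z": 0, "twist": -7.1}
    - {"grip": 0.9, "x": 0, "y": 0, "z": 0, "twist": -7.1}
    - {"grip": 0.9, "x": 0, "y": 0, "z": 0, "twist": 0}

```text
time_s: 19.63
tool_pos: [439.4, -394.6, 233.9]
tool_rot: [0.999, -0.041, 0.0, 0.0]
wrist_force: [0.2, 0.2, -0.7]
finger_gap: 14.9
grasp_force: 20.0
```

```bash
python3 -c "
from h import *
plan(450,-60,240,85);plan(580.5,-63.5,100,85);print(get_obs()['grasp_force'])"
```

```text
t 19.63 pos [ 439.4 -394.6  233.9] tool y ang -94.67 q6 0.83 gap 14.90504856236068
twist deg 0.33 then units of 25mm: [ -0.746 -13.371  -0.247] | tool x dir after [ 0.996 -0.087  0.   ] y [-0.087 -0.996  0.   ]
t 19.63 pos [ 439.4 -394.6  233.9] tool y ang -94.67 q6 0.83 gap 14.90504856236068
twist deg 0.33 then units of 25mm: [  4.465 -13.688   5.354] | tool x dir after [ 0.996 -0.087  0.   ] y [-0.087 -0.996  0.   ]
19.971762768836925
```

jog_arm:
  steps:
    - {"grip": 0.9, "x": -0.1, "y": -1, "z": 0, "twist": 0.33}
    - {"grip": 0.9, "x": -0.1, "y": -1, "z": 0, "twist": 0}
    - {"grip": 0.9, "x": -0.1, "y": -1, "z": 0, "twist": 0}
    - {"grip": 0.9, "x": -0.1, "y": -1, "z": 0, "twist": 0}
    - {"grip": 0.9, "x": 0, "y": -1, "z": 0, "twist": 0}
    - {"grip": 0.9, "x": 0, "y": -1, "z": 0, "twist": 0}
    - {"grip": 0.9, "x": 0, "y": -1, "z": 0, "twist": 0}
    - {"grip": 0.9, "x": 0, "y": -1, "z": 0, "twist": 0}
    - {"grip": 0.9, "x": 0, "y": -1, "z": 0, "twist": 0}
    - {"grip": 0.9, "x": 0, "y": -1, "z": 0, "twist": 0}
    - {"grip": 0.9, "x": 0, "y": -1, "z": 0, "twist": 0}
    - {"grip": 0.9, "x": 0, "y": -1, "z": 0, "twist": 0}

```text
time_s: 20.63
tool_pos: [457.2, -93.9, 233.8]
tool_rot: [0.999, -0.049, 0.0, 0.0]
wrist_force: [0.4, -1.1, 0.1]
finger_gap: 14.9
grasp_force: 20.0
```

jog_arm:
  steps:
    - {"grip": 0.9, "x": 0.5, "y": -0.9, "z": 0, "twist": 0}
    - {"grip": 0.9, "x": 0.9, "y": -0.7, "z": 0, "twist": 0}
    - {"grip": 0.9, "x": 0.9, "y": 0, "z": 0, "twist": 0}
    - {"grip": 0.9, "x": 0.9, "y": 0, "z": 0, "twist": 0}
    - {"grip": 0.9, "x": 0.9, "y": 0, "z": 0.5, "twist": 0}
    - {"grip": 0.9, "x": 0.7, "y": 0, "z": 1, "twist": 0}
    - {"grip": 0.9, "x": 0, "y": 0, "z": 1, "twist": 0}
    - {"grip": 0.9, "x": 0, "y": 0, "z": 1, "twist": 0}
    - {"grip": 0.9, "x": 0, "y": 0, "z": 0, "twist": 0}
    - {"grip": 0.9, "x": 0, "y": 0, "z": 0, "twist": 0}

```text
time_s: 21.47
tool_pos: [579.2, -66.2, 144.6]
tool_rot: [0.999, -0.048, -0.002, -0.0]
wrist_force: [-0.5, -0.0, -0.3]
finger_gap: 14.9
grasp_force: 20.0
```

Run:
```python
from h import *
plan(580.5,-63.5,34,85)
p,q=read_camera("top"),read_camera("side")
cv2.imwrite("pics/s7.png",np.hstack([cv2.resize(i,(400,400),interpolation=2) for i in(p["img"][160:270,250:360],q["img"][150:250,230:330])]))
```

```text
t 21.47 pos [579.2 -66.2 144.6] tool y ang -95.51 q6 1.47 gap 14.851545032984044
twist deg -0.51 then units of 25mm: [ 0.058 -0.108  4.425] | tool x dir after [ 0.996 -0.087 -0.004] y [-0.087 -0.996 -0.   ]
```

View pics/s7.png

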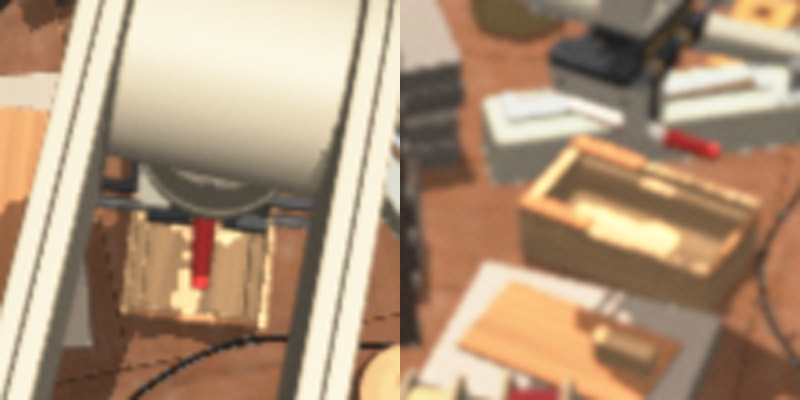

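The top half shows the marker held along the box, its red cap end at about (203, 285) over the opening. The side half shows it level above the box at (640, 125). I check the cap end's position before lowering.

Run:
```python
from h import *
p=read_camera("top"); i=p["img"][205:260,290:330].astype(int)
m=(i[...,2]>110)&(i[...,1]<60)&(i[...,0]<70)
r,c=np.where(m); k=r==r.max(); px=(r.max()+205.5,c[k].mean()+290); print(px,m.sum(),to_z(p,px,133))
for q in outline_of("pen_box",p)[:1]: print(q["box"])
for l,z in dict(lip=46).items():
  for q in pinpoint(l,p)[:1]: print(q,to_z(p,q["pixel"],z))
```

```text
(np.float64(235.5), np.float64(305.5)) 72 [519.93208466 -61.53291749 133.        ]
[281.6, 218.1, 324.6, 251.0]
{'pixel': [249.3, 301.5], 'score': 0.87} [490.64091782 -53.5546184   46.        ]
```

jog_arm:
  steps:
    - {"grip": 0.9, "x": 0.05, "y": -0.1, "z": 0.3, "twist": -0.5}
    - {"grip": 0.9, "x": 0, "y": 0, "z": 0.8, "twist": 0}
    - {"grip": 0.9, "x": 0, "y": 0, "z": 0.8, "twist": 0}
    - {"grip": 0.9, "x": 0, "y": 0, "z": 0.6, "twist": 0}
    - {"grip": 0.9, "x": 0, "y": 0, "z": 0.5, "twist": 0}
    - {"grip": 0.9, "x": 0, "y": 0, "z": 0.4, "twist": 0}
    - {"grip": 0.9, "x": 0, "y": 0, "z": 0.3, "twist": 0}
    - {"grip": 0.9, "x": 0, "y": 0, "z": 0.2, "twist": 0}
    - {"grip": 0.9, "x": 0, "y": 0, "z": 0, "twist": 0}
    - {"grip": 0.9, "x": 0, "y": 0, "z": 0, "twist": 0}

```text
time_s: 22.55
tool_pos: [582.3, -64.1, 48.5]
tool_rot: [0.999, -0.042, 0.0, 0.0]
wrist_force: [0.3, 0.1, 0.1]
finger_gap: 14.9
grasp_force: 20.0
```

jog_arm:
  steps:
    - {"grip": 0.9, "x": -0.06, "y": 0, "z": 0.3, "twist": 0}
    - {"grip": 0.9, "x": 0, "y": 0, "z": 0.2, "twist": 0}
    - {"grip": 0.9, "x": 0, "y": 0, "z": 0.12, "twist": 0}
    - {"grip": 0.9, "x": 0, "y": 0, "z": 0.06, "twist": 0}
    - {"grip": 0.9, "x": 0, "y": 0, "z": 0, "twist": 0}
    - {"grip": 0.9, "x": 0, "y": 0, "z": 0, "twist": 0}

```text
time_s: 23.05
tool_pos: [580.6, -63.9, 31.2]
tool_rot: [0.999, -0.042, -0.0, -0.0]
wrist_force: [1.1, -0.0, 0.2]
finger_gap: 14.7
grasp_force: 20.0
```

Release gently and retreat.

jog_arm:
  steps:
    - {"grip": 0.9, "x": 0, "y": 0, "z": 0.04, "twist": 0}
    - {"grip": 0.75, "x": 0, "y": 0, "z": 0, "twist": 0}
    - {"grip": 0.75, "x": 0, "y": 0, "z": 0, "twist": 0}
    - {"grip": 0.72, "x": 0, "y": 0, "z": 0, "twist": 0}
    - {"grip": 0.72, "x": 0, "y": 0, "z": 0, "twist": 0}
    - {"grip": 0.72, "x": 0, "y": 0, "z": -0.3, "twist": 0}
    - {"grip": 0.72, "x": 0, "y": 0, "z": -0.6, "twist": 0}
    - {"grip": 0.72, "x": 0, "y": 0, "z": -1, "twist": 0}
    - {"grip": 0.72, "x": 0, "y": 0, "z": -1, "twist": 0}
    - {"grip": 0.72, "x": 0, "y": 0, "z": -1, "twist": 0}
    - {"grip": 0.72, "x": 0, "y": 0, "z": -1, "twist": 0}
    - {"grip": 0.72, "x": 0, "y": 0, "z": -1, "twist": 0}

```text
time_s: 24.05
tool_pos: [580.5, -63.9, 179.7]
tool_rot: [0.999, -0.042, 0.0, 0.0]
wrist_force: [0.4, -0.4, -0.0]
finger_gap: 26.1
grasp_force: 0.0
```

jog_arm:
  steps:
    - {"grip": 0.72, "x": -1, "y": 0, "z": -1, "twist": 0}
    - {"grip": 0.72, "x": -1, "y": 0, "z": -0.5, "twist": 0}
    - {"grip": 0.72, "x": -1, "y": 0, "z": 0, "twist": 0}
    - {"grip": 0.72, "x": -1, "y": 0, "z": 0, "twist": 0}
    - {"grip": 0.72, "x": -1, "y": 0, "z": 0, "twist": 0}
    - {"grip": 0.72, "x": 0, "y": 1, "z": 0, "twist": 0}
    - {"grip": 0.72, "x": 0, "y": 1, "z": 0, "twist": 0}
    - {"grip": 0.72, "x": 0, "y": 1, "z": 0, "twist": 0}
    - {"grip": 0.72, "x": 0, "y": 1, "z": 0, "twist": 0}
    - {"grip": 0.72, "x": 0, "y": 0, "z": 0, "twist": 0}
    - {"grip": 0.72, "x": 0, "y": 0, "z": 0, "twist": 0}

```text
time_s: 24.97
tool_pos: [447.4, -153.9, 215.8]
tool_rot: [0.999, -0.043, 0.0, 0.0]
wrist_force: [-0.1, 0.9, 0.1]
finger_gap: 26.1
grasp_force: 0.0
```

Run:
```python
from h import *
p,q=read_camera("top"),read_camera("side")
for l,z in dict(marker=6).items():
  for r in pinpoint(l,p)[:1]: print(r,to_z(p,r["pixel"],z))
cv2.imwrite("pics/s8.png",np.hstack([cv2.resize(i,(400,400),interpolation=2) for i in(p["img"][150:280,205:335],q["img"][160:270,230:340])]))
```

```text
{'pixel': [213.7, 305.0], 'score': 0.81} [587.6783061  -62.66040998   6.        ]
```

View pics/s8.png

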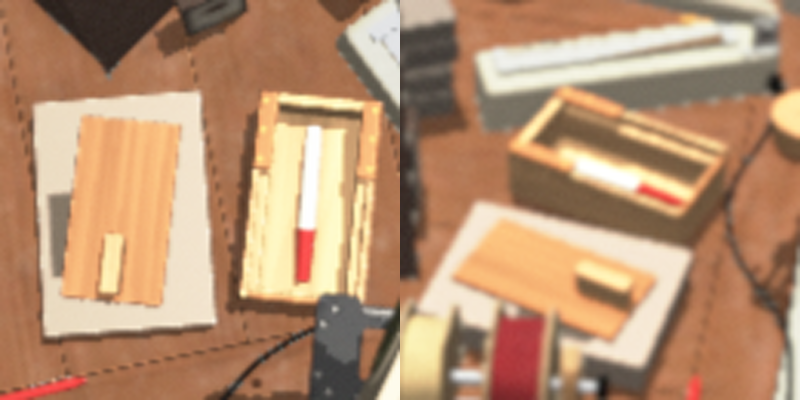

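The marker lies flat along the box floor at about (308, 205) in the left half. The lid rests on the gift box at (125, 210). I hand the job in.

```bash
python3 -c "
from workcell import *
print(finish_job())"
```

```text
the job is handed in; nothing more can be done
None
```

I handed in the job at about 25 s of the 64 s limit. In the last pictures the lid lies flat, bar up, near the middle of the gift box, and the marker lies flat along the pen box floor. No verdict was returned, and I didn't measure the bystanders at the end.

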